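# Cover the sample cell and hold the cam lift at its top

## Robot

A 6-joint arm with a two-finger parallel gripper is mounted at the origin on the work surface. World frame = base frame: x ahead of the robot, y to its left, z up, the work surface at z = 0. Lengths are in m, angles in rad, forces in N, time in s.
With the tool pointing down it reaches from about 0.225 to 0.725 m from the base axis. Payload 3.1 kg.
Tool frame: the origin (TCP) lies between the finger pads; the fingertips stand ahead of it and the grasp point (between the pads) lies 6 mm ahead of it (bot.tip_reach is the z of the fingertips in the tool frame, in m); z points along the fingers, y is the line along which they close (so a half turn about z gives the same grasp; the last joint's range is limited). The gripper opens to 85 mm and grips with 20 to 120 N. Pads are 22 mm wide; open, the fingers measure 114 mm over their backs; the gripper's body (76 mm by 85 mm) begins 54 mm behind the grasp point. The pads swing forward as they close: fully open they stand 13 mm farther back than shut.
Start: joints at [-1.449, 0.048, 0.099, 1.622, 0, 1.443], TCP at [0.13, -0.509, 0.256] pointing down, gripper open.
Joint ranges: [-2.91, 2.91], [-0.99, 1.94], [-1.21, 1.42], [-2.12, 2.29], [-1.49, 1.47], [-3.14, 3.14]. Speed limits (rad/s): [2.79, 2.79, 3.14, 3.14, 3.14, 3.14].

## Interface

Orientations are given as a unit quaternion [w, x, y, z].
In Python, from workcell import bot gives the robot as it stands. The module is installed in compiled form; this text tells all that it offers.
- The arm moves only by the tool step_arm, never from a script. Its argument "moves" is a list of rows, each a list of 6 numbers: the shift along the tool's x, y, z in units of 600 mm (1.0 is 600 mm), then the turn, a rotation vector about the tool's x, y, z in units of 60 degrees (1.0 is 60 degrees). A call has 1 to 8 rows; each row is the pose to reach, as a shift and turn from the pose commanded when the call began, along the tool's axes at that moment; what a row does not reach only later rows make up. A row lasts 1/12 s, in which the tool goes at most 41.7 mm and 7.16 degrees, less where a joint would pass 70% of its speed; a pose out of reach is approached as far as the arm can. A call with a number of a shift or a turn outside -1 to 1 is refused whole. A call with a gripper value outside its range is refused whole. "hand" is the opening, from 0 (shut) to 1 (fully open), set as the call begins (left out, the last holds). The fingers move at their own pace and stop on an object; "squeeze" is the grip in N (left out, the last holds). Time passes only in rows, so rows that repeat a pose let the fingers close. It gives the time, the measured TCP pose, the force, the opening and the grip force at its end, in the units of the state.
- bot.get_obs(): the state, without advancing time (a new reading comes with each control period).
- bot.grab_frame(name): name is "side" or "top" or "wrist"; returns (picture, depth): 420x560x3 uint8, blue, green, red; 420x560 float32, m along the optical axis (not along the pixel's ray), 0 where there is no reading.
- bot.calibration(name): a dict with "camera_matrix" (3x3 intrinsics, pixels), "world_to_cam" (4x4, takes a point from world to camera coordinates); the wrist camera has in their place "T_tool_cam" (4x4, takes a point from camera to tool coordinates, whose origin is the TCP and whose axes are the flange's). Camera axes: x right, y down, z forward; pixel columns grow to the right and rows downward; lengths in m; the calibration is good to about 2 mm. A picture is of the moment at which its call begins: read the wrist's pose just before it. calibration takes no time and is no camera call.
- bot.hand_in(): hands the job in; it is judged then, once.
The state is a dict: "t": time; "qpos": joint angles; "qd": joint speeds; "effort": joint torques, N m; "ee_pos": TCP position; "tcp_rot": TCP orientation; "ft_force": force on the tool from outside, world axes, zero at the start; "torque": the same for the moment, N m; "gripper_width": finger opening in m; "grasp_force": force on a finger pad.
Only numpy, scipy, OpenCV 4.12 (cv2) and the standard library are available. Lean on these libraries where they do the work, as an engineer would, in place of code of your own. Each camera call takes 0.05 s, during which the arm holds its last target. There are 200 camera calls.

## Task

Put the lid that fits on the open sample cell of the reader, gently and fully home, while the lift table is down, and let go of it. Then turn the cam lever up until the lift table is at its highest, with the lever straight up, and finish while still holding the lever there: it springs back if let go. Leave everything else on the bench where it stands.

Things in the scene. Friction and masses are not known exactly. Their poses are not given: they have to be found in the camera images.
- reader: Cell reader, a fixed bench fixture: white base plate 170 x 120 x 12 mm (x, y, z); origin at the centre of the base's underside, on the bench, yaw varies by up to about 0.3 rad either way. In its own frame: the round sample cell stands over the origin; two grey posts with black lens barrels, 102 mm high at most and 79 mm out at most, stand at +x and -x of the cell (barrel ends 41 mm from its axis); the cam lever is on the +y side and at rest points to -x (towards the robot).
- cell_rim (a point): Centre of the mouth of the open aluminium sample cell, at rim height. The cell is 64 mm across outside, 57 mm inside, 32 mm deep, fixed on the lift table (a disc 74 mm across); with the table down the rim is 98 mm above the bench, at the top of the lift 111 mm.
- stage (a joint): Height of the lift table in m: 0 down, 0.0134 at the highest lift. Driven only by the cam lever.
- cam (a joint): Angle of the cam lever in rad: 0 at rest (lever points to the reader's -x, 0.27 rad above level), grows as the lever is lifted up and over towards the reader's +x; at 1.3 it stands straight up and the lift table is at its highest; past that the table sinks again, end stop at 1.8. A return spring (about 1.4 N at the handle at the start, 6 N at the top) takes it back to 0 when it is let go.
- cam_grip (a point): Middle of the cam lever's handle: a horizontal black bar 18 mm in diameter and 66 mm long along the reader's y, standing out to +y from the end of a flat steel lever arm, 100 mm from the lever's axis. At rest it is about 61 mm above the bench, at the highest lift 134 mm. The bar is free on all sides and its outer end; the arm is at its inner end, 33 mm from this point.
- cam_axis (a point): Point on the axis about which the cam lever turns (the reader's y axis direction), level with the middle of the handle bar along y; 34 mm above the bench.
- lid: The lid that fits, loose, about 120 g, black plastic: a plug 52 mm across and 6 mm deep underneath, a flange 68 mm across and 6 mm thick over it, and a round knob 22 mm across in the middle, 30 mm high (top 42 mm above the plug's underside). Origin at the centre of the plug's underside, z up. It stands on its plug on the bench. Fully home, the flange rests on the cell's rim and the origin is 6 mm below the rim.
- small_lid: A lid of the same form for another cell, too small (flange 46 mm across, plug 34 mm, same height and knob); origin at the centre of its underside. A bystander; it and the right lid may be in each other's place.
- beaker: Glass beaker 66 mm across, 90 mm high, a bystander; origin at the centre of its underside.
- flask: Conical glass flask 84 mm across, 128 mm high, a bystander; origin at the centre of its underside.
- bottle: Green plastic bottle 54 mm across, about 120 mm high, a bystander; origin at the centre of its underside.
- weight: Brass balance weight 36 mm across, 55 mm high, a bystander; origin at the centre of its underside.
- bosshead: Grey boss-head clamp lying on the bench, about 133 mm long along its x, 26 mm high, a bystander; origin under its block.
There are look-alikes about, which are no part of the job. Leave any red look-alike of the lid alone.

How it is judged:
By the outcome, as a careful person would: the job done as asked, in the order asked, and still so for the second after the job is handed in, while the arm keeps its last pose, push and grip.
It also fails if it takes over 64 s, if anything falls off the work surface, if the arm or the gripper's body presses on something with over 40 N, if the wrist force passes 120 N, or if a joint passes its speed limit or range.

## Working session

There is one attempt and no reset: what is moved stays moved. The work goes in short steps, Python scripts to look and compute and a tool call to move; the robot and the scene stay as the last step left them, time stands still between calls to the robot, and variables do not carry over. Pictures are saved under pics/ and viewed, at most 10 in all, crops included, and the job is handed in when it is done.

Besides the shell and the picture viewer there is one more tool, called after "Request:" as a command line: name --pt "numbers of a row" for each row, then --argument value for the rest. step_arm: Moves the arm, as the interface text tells. Its arguments: {"type":"object","properties":{"moves":{"type":"array","items":{"type":"array","items":{"type":"number","minimum":-1,"maximum":1}}},"hand":{"type":"number"},"squeeze":{"type":"number"}},"required":["moves"]}

```bash
mkdir -p pics; cat > h.py <<'E'
import numpy as np, cv2
from scipy.spatial.transform import Rotation as R
from workcell import bot
def grab(n,f=None):
    o=bot.get_obs(); p,d=bot.grab_frame(n); c=bot.calibration(n)
    K=np.array(c['camera_matrix'])
    if n=='wrist':
        q=o['tcp_rot']; T=np.eye(4); T[:3,:3]=R.from_quat([q[1],q[2],q[3],q[0]]).as_matrix(); T[:3,3]=o['ee_pos']
        M=T@np.array(c['T_tool_cam'])
    else: M=np.linalg.inv(np.array(c['world_to_cam']))
    if f: cv2.imwrite('pics/'+f,p)
    np.savez('last_'+n,p=p,d=d,K=K,M=M)
    return p,d,K,M
def load(n):
    z=np.load('last_'+n+'.npz'); return z['p'],z['d'],z['K'],z['M']
def cloud(d,K,M):
    v,u=np.mgrid[:d.shape[0],:d.shape[1]]
    P=np.stack([(u-K[0,2])/K[0,0]*d,(v-K[1,2])/K[1,1]*d,d],-1)
    W=P@M[:3,:3].T+M[:3,3]; W[d==0]=np.nan; return W
def proj(X,K,M):
    c=np.linalg.inv(M)@np.append(X,1); return (K@c[:3])[:2]/c[2]
E
python3 - <<'E'
from h import *
o=bot.get_obs();print(o,bot.tip_reach)
for n in('top','side'): 
    p,d,K,M=grab(n,n+'1.png'); print(n,M.round(3),K[0,0])
E
```

```text
{'t': 0.0, 'qpos': array([-1.44880325e+00,  4.87456344e-02,  9.75655670e-02,  1.62202842e+00,
        5.40076465e-06,  1.44300450e+00]), 'qd': array([-7.02116779e-04,  1.25708174e-03,  1.28084033e-03, -1.99424474e-03,
       -1.29074598e-05, -5.32944378e-04]), 'effort': array([ 2.40441629e-06, -3.38780916e+01,  3.20014930e+01,  2.02708610e-02,
       -1.01769715e-04, -1.45262234e-06]), 'ee_pos': array([ 0.12970071, -0.50813425,  0.25510361]), 'tcp_rot': array([-1.20606912e-03,  9.92210349e-01,  1.24567931e-01,  6.19725122e-06]), 'ft_force': array([ 0.09944693, -0.50658866,  0.05048553]), 'torque': array([ 0.02920001,  0.02694906, -0.03800755]), 'grasp_force': 0.0, 'gripper_width': 0.08547149113131877} 0.025
top [[ 0.005 -0.995  0.099  0.448]
 [-1.    -0.004  0.013  0.024]
 [-0.012 -0.099 -0.995  0.957]
 [ 0.     0.     0.     1.   ]] 390.9710868310853
side [[-0.77  -0.428  0.473 -0.158]
 [-0.638  0.492 -0.593  0.898]
 [ 0.021 -0.758 -0.652  1.033]
 [ 0.     0.     0.     1.   ]] 520.0364563430187
```

View pics/top1.png

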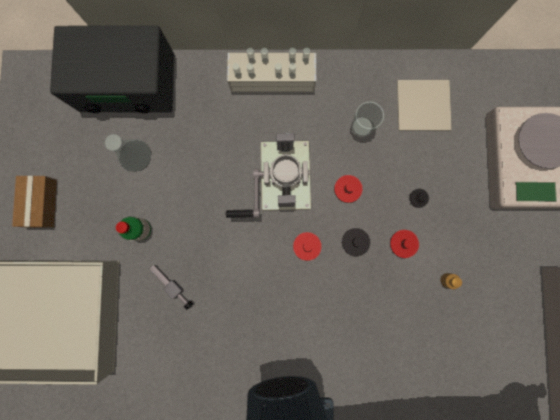

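View pics/side1.png

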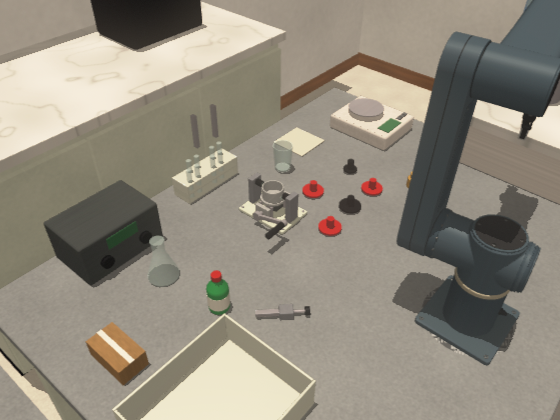

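The top view shows the big black lid at (356,242), the small one at (419,198), and red look-alikes at (308,247), (348,189) and (404,244). The cell is at (286,172) and the lever handle at about (240,213). The side view agrees.

```bash
python3 - <<'E'
from h import *
p,d,K,M=load('top'); W=cloud(d,K,M)
def reg(n,u0,u1,v0,v1,z0,z1):
    Q=W[v0:v1,u0:u1].reshape(-1,3); Q=Q[(Q[:,2]>z0)&(Q[:,2]<z1)]
    print(n,len(Q),Q.mean(0).round(4),((Q.min(0)+Q.max(0))/2).round(4),np.ptp(Q,axis=0).round(4)); return Q
reg('lid flange',338,375,224,262,.006,.022)
reg('lid knob',338,375,224,262,.03,.06)
reg('small',405,433,185,212,.006,.06)
Q=reg('rim',265,305,150,195,.092,.108)
reg('handle',222,255,204,222,.04,.09)
reg('arm',253,262,172,215,.03,.09)
b=reg('base',255,315,135,215,.006,.02)
print(cv2.minAreaRect(b[:,:2].astype(np.float32)))
for u,v in[(404,244),(308,247),(348,189),(356,242)]: reg('red',u-18,u+18,v-18,v+18,.006,.06)
c=p[120:270,200:440]; cv2.imwrite('pics/top1c.png',cv2.resize(c,(800,500),interpolation=cv2.INTER_CUBIC))
E
```

```text
lid flange 549 [ 0.4561 -0.1545  0.0131] [ 0.4576 -0.1595  0.014 ] [0.0673 0.0759 0.0155]
lid knob 79 [ 0.4559 -0.1544  0.0423] [ 0.4559 -0.1556  0.0383] [0.0208 0.0221 0.0164]
small 290 [ 0.5621 -0.306   0.0221] [ 0.5641 -0.3142  0.0266] [0.0441 0.054  0.0409]
rim 228 [0.6053 0.0148 0.0974] [0.6096 0.0138 0.0972] [0.1009 0.0625 0.0102]
handle 223 [0.5188 0.1184 0.0684] [0.5196 0.1184 0.0672] [0.0191 0.065  0.0135]
arm 173 [0.5702 0.0825 0.0556] [0.5683 0.0807 0.0553] [0.103  0.0168 0.0381]
base 1773 [0.6132 0.0144 0.0127] [0.6263 0.0204 0.0132] [0.1855 0.138  0.0132]
((0.6270985007286072, 0.02056990936398506), (0.18898999691009521, 0.13402685523033142), 2.3521628379821777)
red 644 [ 0.4524 -0.2691  0.0171] [ 0.4521 -0.2709  0.0273] [0.0644 0.0662 0.0414]
red 627 [ 0.445  -0.038   0.0164] [ 0.4402 -0.0382  0.0267] [0.0766 0.0673 0.0403]
red 608 [ 0.5845 -0.1378  0.0167] [ 0.5878 -0.1427  0.0267] [0.0721 0.0755 0.0409]
red 635 [ 0.4561 -0.1544  0.0168] [ 0.4576 -0.1595  0.0263] [0.0673 0.0759 0.0403]
```

View pics/top1c.png

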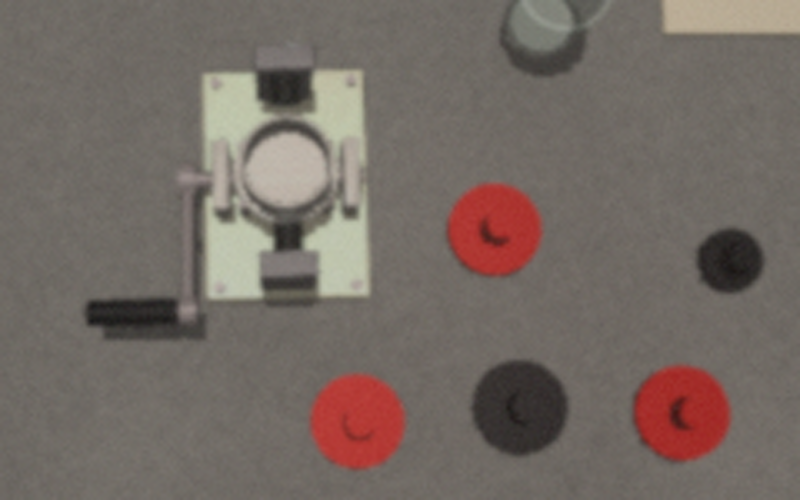

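Request:
step_arm --pt "0.672 -0.4375 0.09 0 0 -0.239" --pt "0.672 -0.4375 0.09 0 0 -0.239" --pt "0.672 -0.4375 0.09 0 0 -0.239" --pt "0.672 -0.4375 0.09 0 0 -0.239" --pt "0.672 -0.4375 0.09 0 0 -0.239" --pt "0.672 -0.4375 0.09 0 0 -0.239" --pt "0.672 -0.4375 0.09 0 0 -0.239" --pt "0.672 -0.4375 0.09 0 0 -0.239" --hand 0.7 --squeeze 30

```text
t: 0.77
ee_pos: [0.3548, -0.2631, 0.2185]
tcp_rot: [-0.0, 0.969, 0.247, -0.0]
ft_force: [-0.1, -1.1, 0.3]
gripper_width: 0.0596
grasp_force: 0.0
```

```bash
cat >> h.py <<'E'
def to(x,y,z,a=None,pr=True):
    "units for a move from the present pose to TCP xyz, tool pointing down, tool-x at world angle a"
    o=bot.get_obs(); q=o['tcp_rot']; C=R.from_quat([q[1],q[2],q[3],q[0]])
    if a is None: X=C.as_matrix()[:,0]; a=np.arctan2(X[1],X[0])
    T=R.from_matrix(np.array([[np.cos(a),np.sin(a),0],[np.sin(a),-np.cos(a),0],[0,0,-1]]))
    s=C.inv().apply(np.array([x,y,z])-o['ee_pos'])/.6; r=(C.inv()*T).as_rotvec()/(np.pi/3)
    print('t',round(o['t'],2),'pos',o['ee_pos'].round(4),'a',round(a,3),'w',round(o['gripper_width'],4),'F',o['ft_force'].round(1),'q6',o['qpos'][5].round(2)); print('move',s.round(4),r.round(4))
E
python3 -c "
from h import *
to(.456,-.1545,.2,.5)"
```

```text
t 0.77 pos [ 0.3548 -0.2631  0.2185] a 0.5 w 0.0596 F [-0.1 -1.1  0.3] q6 1.85
move [ 0.2347 -0.078   0.0309] [-0.0002  0.     -0.0003]
```

Request:
step_arm --pt "0.21 -0.07 0.027 0 0 0" --pt "0.21 -0.07 0.027 0 0 0" --pt "0.21 -0.07 0.027 0 0 0" --pt "0.21 -0.07 0.027 0 0 0" --pt "0.21 -0.07 0.027 0 0 0" --pt "0.21 -0.07 0.027 0 0 0"

```text
t: 1.27
ee_pos: [0.4441, -0.1674, 0.2024]
tcp_rot: [-0.0, 0.969, 0.248, -0.001]
ft_force: [-0.3, -0.7, 0.3]
gripper_width: 0.0598
grasp_force: 0.0
```

```bash
python3 - <<'E'
from h import *
p,d,K,M=grab('wrist','w1.png'); W=cloud(d,K,M)
print(proj([.456,-.1545,.042],K,M))
B=(np.hypot(W[...,0]-.456,W[...,1]+.1545)<.05)
for z0,z1 in((.006,.02),(.034,.05)):
    Q=W[B&(W[...,2]>z0)&(W[...,2]<z1)]; print(len(Q),Q.mean(0),(Q.min(0)+Q.max(0))/2,np.ptp(Q,axis=0))
to(.456,-.1545,.044,.5)
E
```

```text
[273.85996157 187.12047409]
2855 [ 0.46013884 -0.15247632  0.0133733 ] [ 0.45853672 -0.15324921  0.01338038] [0.06756798 0.06744891 0.01200433]
450 [ 0.45921671 -0.15301664  0.04311592] [ 0.45882072 -0.15316714  0.04012542] [0.02180032 0.02167667 0.01133199]
t 1.32 pos [ 0.4439 -0.1682  0.2027] a 0.5 w 0.0596 F [ 0.3 -0.2  0.2] q6 2.14
move [ 0.029  -0.0102  0.2644] [-0.0003  0.0012 -0.0001]
```

View pics/w1.png

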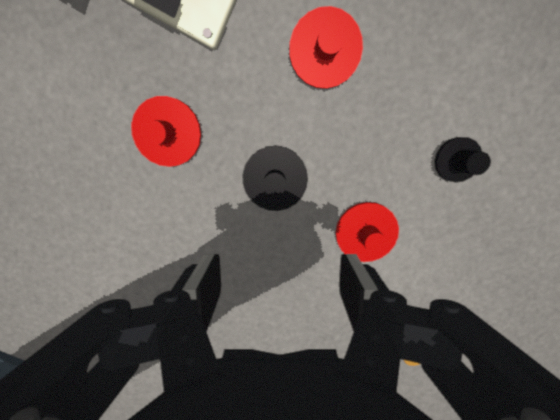

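The wrist view shows the black lid at (275,178), 67.5 mm across, which is the right one. It is at about (0.458, -0.154).

```bash
python3 -c "
from h import *
to(.4583,-.1535,.044,.5)"
```

```text
t 1.32 pos [ 0.4439 -0.1682  0.2027] a 0.5 w 0.0596 F [ 0.3 -0.2  0.2] q6 2.14
move [ 0.0332 -0.0098  0.2644] [-0.0003  0.0012 -0.0001]
```

Request:
step_arm --pt "0.033 -0.01 0.05 0 0 0" --pt "0.033 -0.01 0.11 0 0 0" --pt "0.033 -0.01 0.17 0 0 0" --pt "0.033 -0.01 0.21 0 0 0" --pt "0.033 -0.01 0.22 0 0 0" --pt "0.033 -0.01 0.22 0 0 0" --pt "0.033 -0.01 0.22 0 0 0"

```text
t: 1.9
ee_pos: [0.4591, -0.1543, 0.0721]
tcp_rot: [0.001, 0.969, 0.246, 0.0]
ft_force: [0.6, -0.3, -0.2]
gripper_width: 0.0593
grasp_force: 0.0
```

```bash
python3 -c "
from h import *
to(.4583,-.1535,.044,.5)"
```

```text
t 1.9 pos [ 0.4591 -0.1543  0.0721] a 0.5 w 0.0593 F [ 0.6 -0.3 -0.2] q6 2.18
move [-0.0005 -0.0018  0.0469] [ 0.0012 -0.0006 -0.002 ]
```

Request:
step_arm --pt "0 0 0.02 0 0 0" --pt "0 0 0.035 0 0 0" --pt "0 0 0.045 0 0 0" --pt "0 0 0.045 0 0 0" --pt "0 0 0.045 0 0 0" --pt "0 0 0.045 0 0 0"

```text
t: 2.4
ee_pos: [0.4592, -0.1529, 0.0441]
tcp_rot: [0.0, 0.969, 0.248, 0.0]
ft_force: [-0.9, -0.2, 0.6]
gripper_width: 0.0597
grasp_force: 0.0
```

Request:
step_arm --pt "0 0 0 0 0 0" --pt "0 0 0 0 0 0" --pt "0 0 0 0 0 0" --pt "0 0 0 0 0 0" --pt "0 0 0 0 0 0" --pt "0 0 0 0 0 0" --pt "0 0 0 0 0 0" --pt "0 0 0 0 0 0" --hand 0 --squeeze 40

```text
t: 3.07
ee_pos: [0.4595, -0.1531, 0.0445]
tcp_rot: [0.0, 0.969, 0.247, 0.0]
ft_force: [0.3, 0.0, 2.5]
gripper_width: 0.0206
grasp_force: 39.5
```

Request:
step_arm --pt "0 0 -0.03 0 0 0" --pt "0 0 -0.09 0 0 0" --pt "0 0 -0.15 0 0 0" --pt "0 0 -0.21 0 0 0" --pt "0 0 -0.26 0 0 0" --pt "0 0 -0.29 0 0 0" --pt "0 0 -0.29 0 0 0" --pt "0 0 -0.29 0 0 0"

```text
t: 3.73
ee_pos: [0.4594, -0.1531, 0.2183]
tcp_rot: [0.0, 0.969, 0.247, 0.0]
ft_force: [-0.0, -0.0, -2.4]
gripper_width: 0.0204
grasp_force: 39.5
```

```bash
python3 -c "
from h import *
to(.54,.0,.225,.5)"
```

```text
t 3.73 pos [ 0.4594 -0.1531  0.2183] a 0.5 w 0.0204 F [-0.  -0.  -2.4] q6 2.18
move [ 0.2403 -0.1595 -0.0112] [ 0.001  -0.0007  0.    ]
```

Request:
step_arm --pt "0.02 -0.013 -0.011 0 0 0" --pt "0.06 -0.04 -0.011 0 0 0" --pt "0.11 -0.073 -0.011 0 0 0" --pt "0.16 -0.106 -0.011 0 0 0" --pt "0.2 -0.133 -0.011 0 0 0" --pt "0.23 -0.153 -0.011 0 0 0" --pt "0.24 -0.16 -0.011 0 0 0" --pt "0.24 -0.16 -0.011 0 0 0"

```text
t: 4.4
ee_pos: [0.5384, 0.002, 0.2213]
tcp_rot: [-0.001, 0.969, 0.249, -0.003]
ft_force: [0.3, 0.1, -0.9]
gripper_width: 0.0202
grasp_force: 39.5
```

Request:
step_arm --pt "0 0 0 0 0 0" --pt "0 0 0 0 0 0"

```text
t: 4.57
ee_pos: [0.5383, -0.0006, 0.2233]
tcp_rot: [-0.0, 0.969, 0.247, -0.001]
ft_force: [-0.1, -0.0, -1.5]
gripper_width: 0.0205
grasp_force: 39.5
```

```bash
python3 - <<'E'
from h import *
p,d,K,M=grab('wrist','w2.png'); W=cloud(d,K,M)
to(.6,.015,.2,.5)
for c,z in(((.605,.015),.098),((.519,.118),.07)): print(proj([*c,z],K,M))
grab('top','top2.png')
E
```

```text
t 4.62 pos [ 0.5386 -0.0008  0.2238] a 0.5 w 0.0203 F [-0.2  0.  -1. ] q6 2.52
move [0.1026 0.0258 0.0395] [-0.0004  0.0016 -0.0015]
[302.95477299 133.29864094]
[153.56216524 163.00513581]
```

View pics/w2.png

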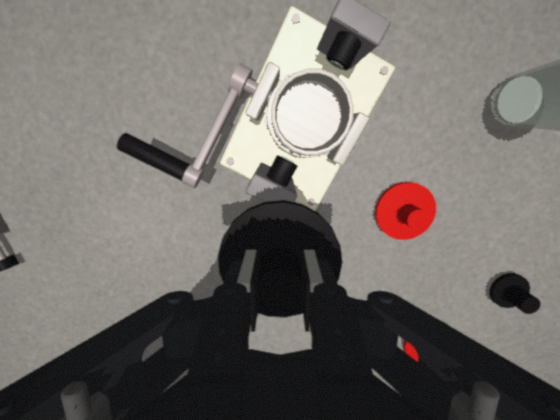

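The wrist view shows the rim centre near (312,113), the handle from (125,142) to (190,172), and the held lid at (280,255).

```bash
python3 - <<'E'
from h import *
from scipy.optimize import least_squares
p,d,K,M=load('wrist'); W=cloud(d,K,M)
v,u=np.mgrid[:420,:560]
m=(np.hypot(u-312,v-113)<60)&(W[...,2]>.093)&(W[...,2]<.104)
Q=W[m]; print('rim pts',len(Q),Q.mean(0))
c=np.array([.608,.016])
for _ in range(8):
    r=np.hypot(*(Q[:,:2]-c).T); S=Q[(r>.024)&(r<.037)]
    f=least_squares(lambda x:np.hypot(*(S[:,:2]-x[:2]).T)-x[2],[*c,.030],loss='soft_l1',f_scale=.001); c=f.x[:2]
r=np.hypot(*(S[:,:2]-c).T)
print('rim',f.x,len(S),np.percentile(r,[2,98]),np.median(S[:,2]))
print('px',proj([*c,.098],K,M))
# image ellipse check
for a in np.arange(0,6.28,1.57): print(proj([c[0]+.032*np.cos(a),c[1]+.032*np.sin(a),.098],K,M).round(0),end=' ')
# base yaw
m=(np.abs(W[...,2]-.012)<.004)&(np.hypot(W[...,0]-.61,W[...,1]-.015)<.12); print('\nbase',cv2.minAreaRect(W[m][:,:2].astype(np.float32)))
# handle
m=(W[...,2]>.05)&(W[...,2]<.085)&(W[...,1]>.09)&(W[...,0]<.56)&(W[...,0]>.48)
H=W[m]; print('handle',len(H),H.mean(0),np.ptp(H,axis=0),(H.min(0)+H.max(0))/2); e=np.linalg.svd(H-H.mean(0),full_matrices=False)[2][0]; print(e)
# lid in hand
m=(np.hypot(W[...,0]-.5386,W[...,1]+.0008)<.05)&(W[...,2]>.17)&(W[...,2]<.2)
L=W[m]; print('lid',len(L),np.median(L[:,2]),L.min(0),L.max(0))
E
```

```text
rim pts 1565 [0.6219085  0.01618765 0.09824351]
rim [0.62099347 0.01673354 0.02967055] 1332 [0.02807373 0.03164825] 0.09893012507211293
px [311.31264495 113.33961104]
[333.  74.] [275.  92.] [291. 150.] [347. 134.] 
base ((0.6219848394393921, -0.013524934649467468), (0.16995224356651306, 0.18042609095573425), 1.442544937133789)
handle 1401 [0.52391623 0.12216368 0.06895616] [0.01867048 0.06365594 0.01147447] [0.52308659 0.12184075 0.06700651]
[-0.02536475  0.99967754 -0.00120491]
lid 5826 0.19210834380810585 [ 0.50437344 -0.03390022  0.18503167] [0.57157675 0.03291851 0.19991772]
```

```bash
python3 -c "
from h import *
to(.6213,.0165,.165,.5)"
```

```text
t 4.67 pos [ 0.5387 -0.0009  0.2242] a 0.5 w 0.0204 F [-0.1 -0.3 -1.9] q6 2.52
move [0.1348 0.0404 0.0985] [-0.0002  0.0009 -0.0017]
```

Request:
step_arm --pt "0.02 0.006 0.0 0 0 0" --pt "0.06 0.018 0 0 0 0" --pt "0.1 0.03 0.01 0 0 0" --pt "0.125 0.037 0.03 0 0 0" --pt "0.135 0.04 0.06 0 0 0" --pt "0.135 0.04 0.085 0 0 0" --pt "0.135 0.04 0.098 0 0 0" --pt "0.135 0.04 0.098 0 0 0"

```text
t: 5.33
ee_pos: [0.6201, 0.0173, 0.1629]
tcp_rot: [-0.001, 0.969, 0.247, -0.003]
ft_force: [-0.4, 0.4, -1.3]
gripper_width: 0.0203
grasp_force: 39.4
```

Request:
step_arm --pt "0 0 0 0 0 0" --pt "0 0 0 0 0 0" --pt "0 0 0 0 0 0"

```text
t: 5.58
ee_pos: [0.6226, 0.0178, 0.1676]
tcp_rot: [0.0, 0.969, 0.247, 0.001]
ft_force: [0.0, -0.0, -0.1]
gripper_width: 0.0207
grasp_force: 39.5
```

```bash
python3 - <<'E'
from h import *
to(.6213,.0165,.148,.5)
p,d,K,M=grab('wrist'); W=cloud(d,K,M)
m=(np.hypot(W[...,0]-.6213,W[...,1]-.0165)<.045)&(W[...,2]>.115)&(W[...,2]<.142)
L=W[m]; print('lid',len(L),np.median(L[:,2]),L.min(0),L.max(0))
p,d,K,M=grab('side'); c=p[150:250,210:350]; print(proj([.6213,.0165,.098],K,M),proj([.6213,.0165,.121],K,M))
cv2.imwrite('pics/s3.png',cv2.resize(c,(784,560),interpolation=cv2.INTER_CUBIC))
E
```

```text
t 5.58 pos [0.6226 0.0178 0.1676] a 0.5 w 0.0207 F [ 0.  -0.  -0.1] q6 2.56
move [-0.003   0.0008  0.0327] [ 0.0016 -0.0024 -0.0004]
lid 5759 0.1364749858174544 [ 0.58862999 -0.0157777   0.12990262] [0.65587472 0.05134552 0.14197756]
[271.98151688 186.14733789] [271.95116823 179.83768838]
```

View pics/s3.png

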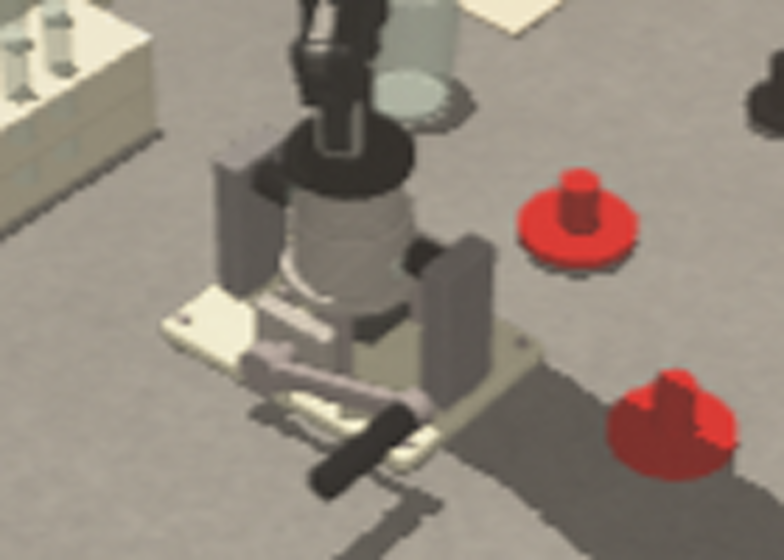

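The side view shows the lid at (349,155) over the cell at (352,210), so the two are about aligned.

Request:
step_arm --pt "-0.002 0.001 0.01 0 0 0" --pt "-0.002 0.001 0.02 0 0 0" --pt "-0.002 0.001 0.03 0 0 0" --pt "-0.002 0.001 0.03 0 0 0" --pt "-0.002 0.001 0.03 0 0 0" --pt "-0.002 0.001 0.03 0 0 0"

```text
t: 6.18
ee_pos: [0.621, 0.0171, 0.1474]
tcp_rot: [-0.0, 0.969, 0.247, -0.0]
ft_force: [-0.5, 0.3, -0.8]
gripper_width: 0.0202
grasp_force: 39.4
```

```bash
python3 - <<'E'
from h import *
to(.6213,.0165,.136,.5)
E
```

```text
t 6.18 pos [0.621  0.0171 0.1474] a 0.5 w 0.0202 F [-0.5  0.3 -0.8] q6 2.56
move [0.0001 0.0011 0.0189] [-0.0004  0.0006  0.0001]
```

Request:
step_arm --pt "0 0 0.003 0 0 0" --pt "0 0 0.006 0 0 0" --pt "0 0 0.009 0 0 0" --pt "0 0 0.012 0 0 0" --pt "0 0 0.012 0 0 0" --pt "0 0 0.012 0 0 0"

```text
t: 6.68
ee_pos: [0.621, 0.0171, 0.1403]
tcp_rot: [-0.0, 0.969, 0.247, -0.0]
ft_force: [-0.4, -0.7, -0.8]
gripper_width: 0.0205
grasp_force: 39.5
```

Request:
step_arm --pt "0 0 0.0015 0 0 0" --pt "0 0 0.003 0 0 0" --pt "0 0 0.0045 0 0 0" --pt "0 0 0.005 0 0 0" --pt "0 0 0.005 0 0 0"

```text
t: 7.1
ee_pos: [0.6211, 0.0171, 0.1374]
tcp_rot: [-0.0, 0.969, 0.247, -0.0]
ft_force: [-0.2, -0.6, -1.7]
gripper_width: 0.0205
grasp_force: 39.5
```

Plug is inside; down in sub-mm steps until contact.

Request:
step_arm --pt "0 0 0.001 0 0 0" --pt "0 0 0.002 0 0 0" --pt "0 0 0.002 0 0 0" --pt "0 0 0.002 0 0 0"

```text
t: 7.43
ee_pos: [0.6213, 0.017, 0.1365]
tcp_rot: [0.0, 0.969, 0.247, 0.0]
ft_force: [-0.1, -0.7, -1.3]
gripper_width: 0.0205
grasp_force: 39.5
```

Request:
step_arm --pt "0 0 0.001 0 0 0" --pt "0 0 0.0015 0 0 0" --pt "0 0 0.0015 0 0 0" --pt "0 0 0.0015 0 0 0"

```text
t: 7.77
ee_pos: [0.6213, 0.017, 0.1364]
tcp_rot: [0.0, 0.969, 0.247, 0.0]
ft_force: [-2.1, -0.4, 5.1]
gripper_width: 0.0203
grasp_force: 40.0
```

Request:
step_arm --pt "0 0 0 0 0 0" --pt "0 0 0 0 0 0" --pt "0 0 0 0 0 0" --pt "0 0 0 0 0 0" --pt "0 0 0 0 0 0" --hand 0.6

```text
t: 8.18
ee_pos: [0.6211, 0.017, 0.135]
tcp_rot: [-0.0, 0.969, 0.247, -0.0]
ft_force: [-0.7, -0.7, -0.8]
gripper_width: 0.0513
grasp_force: 0.0
```

Request:
step_arm --pt "0 0 -0.02 0 0 0" --pt "0 0 -0.06 0 0 0" --pt "0 0 -0.11 0 0 0" --pt "0 0 -0.16 0 0 0" --pt "0 0 -0.17 0 0 0" --pt "0 0 -0.17 0 0 0" --pt "0 0 -0.17 0 0 0"

```text
t: 8.77
ee_pos: [0.6216, 0.017, 0.2381]
tcp_rot: [0.0, 0.969, 0.247, 0.001]
ft_force: [0.3, -0.1, 0.3]
gripper_width: 0.0511
grasp_force: 0.0
```

```bash
python3 - <<'E'
from h import *
to(.45,.05,.235,.5+np.pi/2-.5)
p,d,K,M=grab('side'); W=cloud(d,K,M)
c=p[150:250,210:350]
cv2.imwrite('pics/s4.png',cv2.resize(c,(784,560),interpolation=cv2.INTER_CUBIC))
E
```

```text
t 8.77 pos [0.6216 0.017  0.2381] a 1.571 w 0.0511 F [ 0.3 -0.1  0.3] q6 2.56
move [-0.2246 -0.1854  0.0048] [ 1.5000e-03 -7.0000e-04 -1.0224e+00]
```

View pics/s4.png

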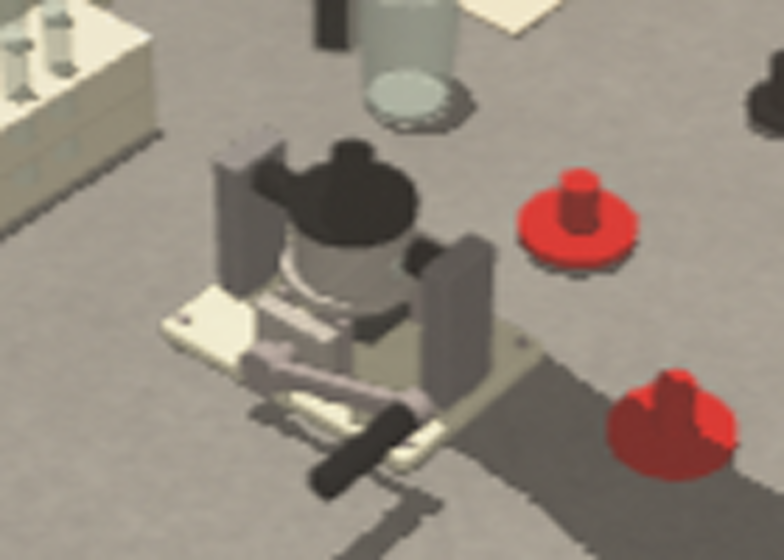

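The lid is seated level on the cell at (352,195). Now to the lever handle.

```bash
python3 - <<'E'
from h import *
to(.5235,.10,.19,1.596)
E
```

```text
t 8.82 pos [0.6209 0.0171 0.2365] a 1.596 w 0.0513 F [ 0.1 -0.  -0.5] q6 2.56
move [-0.0761 -0.1991  0.0777] [-1.2000e-03  6.0000e-04 -1.0465e+00]
```

Request:
step_arm --pt "-0.02 -0.05 0 0 0 -0.11" --pt "-0.04 -0.1 0 0 0 -0.22" --pt "-0.06 -0.15 0 0 0 -0.33" --pt "-0.07 -0.18 0.01 0 0 -0.44" --pt "-0.076 -0.199 0.03 0 0 -0.55" --pt "-0.076 -0.199 0.05 0 0 -0.66" --pt "-0.076 -0.199 0.078 0 0 -0.77" --pt "-0.076 -0.199 0.078 0 0 -0.88"

```text
t: 9.48
ee_pos: [0.5202, 0.1001, 0.1844]
tcp_rot: [-0.003, 0.756, 0.655, -0.004]
ft_force: [-0.3, -0.4, -0.4]
gripper_width: 0.0509
grasp_force: 0.0
```

Request:
step_arm --pt "0 0 0 0 0 -0.11" --pt "0 0 0 0 0 -0.166" --pt "0 0 0 0 0 -0.166" --pt "0 0 0 0 0 -0.166" --pt "0 0 0 0 0 -0.166"

```text
t: 9.9
ee_pos: [0.5232, 0.0999, 0.1894]
tcp_rot: [-0.001, 0.699, 0.715, -0.001]
ft_force: [0.6, 0.1, 0.6]
gripper_width: 0.0509
grasp_force: 0.0
```

```bash
python3 - <<'E'
from h import *
p,d,K,M=grab('wrist','w5.png'); W=cloud(d,K,M)
m=(W[...,2]>.05)&(W[...,2]<.085)&(W[...,1]>.093)&(W[...,0]<.56)&(W[...,0]>.49)
H=W[m]; print('handle',len(H),H.mean(0),H.min(0),H.max(0)); e=np.linalg.svd(H-H.mean(0),full_matrices=False)[2][0]; print(e)
print(proj([.5235,.122,.07],K,M))
to(.5235,.122,.068,1.596)
E
```

```text
handle 1616 [0.52207426 0.12504588 0.06888647] [0.51247295 0.09314054 0.05485346] [0.53110058 0.1539226  0.07333846]
[ 0.02008407 -0.99974162  0.01064555]
[279.81720267 189.407029  ]
t 9.95 pos [0.5234 0.0999 0.1897] a 1.596 w 0.0512 F [-0.9  0.3  0.8] q6 1.61
move [0.0368 0.0013 0.2029] [-0.0015  0.     -0.0016]
```

View pics/w5.png

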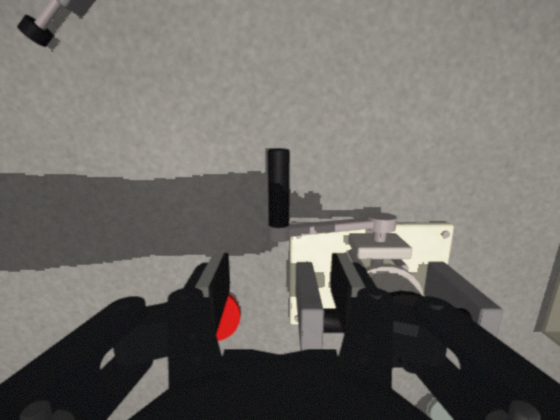

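The handle runs vertically at column 279, rows 150–226, with the arm hub at (385,225) on the base side. The handle middle is at about (0.522, 0.121), so the space around it is clear.

Request:
step_arm --pt "0.02 0.0 0.02 0 0 0" --pt "0.04 0 0.06 0 0 0" --pt "0.042 0 0.11 0 0 0" --pt "0.042 0 0.155 0 0 0" --pt "0.042 0 0.185 0 0 0" --pt "0.042 0 0.203 0 0 0" --pt "0.042 0 0.203 0 0 0" --pt "0.042 0 0.203 0 0 0"

```text
t: 10.62
ee_pos: [0.5228, 0.1255, 0.0683]
tcp_rot: [-0.0, 0.698, 0.716, -0.0]
ft_force: [-0.6, -0.1, -0.3]
gripper_width: 0.0513
grasp_force: 0.0
```

Request:
step_arm --pt "0 0 0 0 0 0" --pt "0 0 0 0 0 0" --pt "0 0 0 0 0 0" --pt "0 0 0 0 0 0" --pt "0 0 0 0 0 0" --pt "0 0 0 0 0 0" --pt "0 0 0 0 0 0" --hand 0 --squeeze 30

```text
t: 11.2
ee_pos: [0.5214, 0.1253, 0.0707]
tcp_rot: [-0.001, 0.698, 0.716, -0.001]
ft_force: [-6.6, -0.0, 7.3]
gripper_width: 0.017
grasp_force: 29.3
```

```bash
python3 - <<'E'
from h import *
to(.5235,.122,.068,1.596)
E
```

```text
t 11.2 pos [0.5214 0.1253 0.0707] a 1.596 w 0.017 F [-6.6 -0.   7.3] q6 1.66
move [-0.0057  0.0034  0.0045] [-0.0033 -0.0005 -0.0004]
```

Request:
step_arm --pt "0 -0.001 -0.008 0 0 0" --pt "0 0.003 -0.017 0 0 0" --pt "0 0.007 -0.025 0 0 0" --pt "0 0.011 -0.0335 0 0 0" --pt "0 0.0155 -0.0415 0 0 0" --pt "0 0.02 -0.049 0 0 0" --pt "0 0.0255 -0.056 0 0 0" --pt "0 0.031 -0.063 0 0 0" --squeeze 20

```text
t: 11.87
ee_pos: [0.5366, 0.1257, 0.1052]
tcp_rot: [-0.005, 0.698, 0.716, -0.005]
ft_force: [-12.1, 2.3, -0.4]
gripper_width: 0.0169
grasp_force: 26.8
```

Request:
step_arm --pt "0 0 0 0 0 0" --pt "0 0 0 0 0 0"

```text
t: 12.03
ee_pos: [0.5371, 0.1257, 0.106]
tcp_rot: [-0.004, 0.698, 0.716, -0.004]
ft_force: [-12.1, 0.6, 1.1]
gripper_width: 0.0171
grasp_force: 27.0
```

```bash
python3 - <<'E'
from h import *
p,d,K,M=grab('side'); c=p[150:250,210:350]
cv2.imwrite('pics/s6.png',cv2.resize(c,(784,560),interpolation=cv2.INTER_CUBIC))
o=bot.get_obs();print(o['torque'])
ph=.703
to(.6184-.1*np.cos(ph),.1253+.0005,.0405+.1*np.sin(ph),1.596)
E
```

```text
[0.07692536 2.68115718 0.02553489]
t 12.08 pos [0.5371 0.1258 0.106 ] a 1.596 w 0.0169 F [-12.4  -0.    1.2] q6 1.65
move [-0.0002  0.0084  0.0013] [-0.0108 -0.0003 -0.0001]
```

View pics/s6.png

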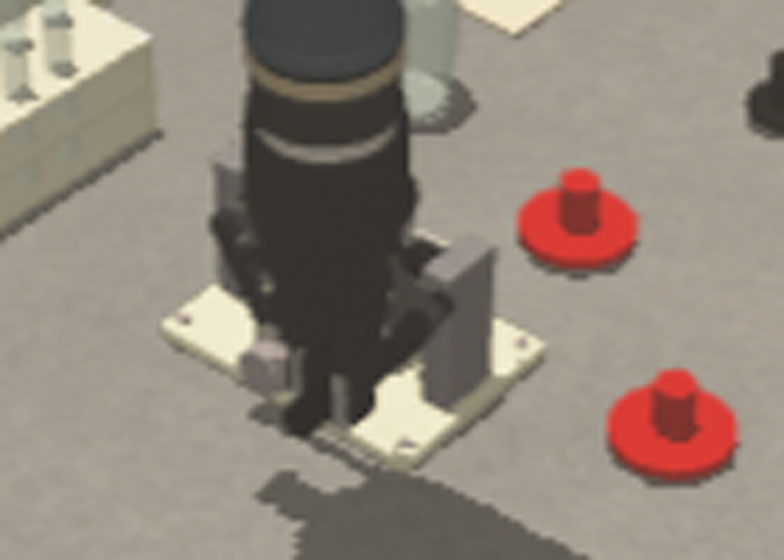

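The arm hides the lever here, but the handle is moving: TCP x lags the command by about 5 mm against a 12 N push. I'll lead in x and lower the rise slightly so the bar stays within the pads.

Request:
step_arm --pt "0 0.01 -0.007 0 0 0" --pt "0 0.02 -0.014 0 0 0" --pt "0 0.027 -0.02 0 0 0" --pt "0 0.034 -0.026 0 0 0" --pt "0 0.041 -0.031 0 0 0" --pt "0 0.049 -0.035 0 0 0" --pt "0 0.057 -0.039 0 0 0" --pt "0 0.065 -0.0425 0 0 0"

```text
t: 12.75
ee_pos: [0.5742, 0.1268, 0.1378]
tcp_rot: [-0.004, 0.698, 0.716, -0.004]
ft_force: [-20.4, -1.3, 23.1]
gripper_width: 0.0169
grasp_force: 28.3
```

Request:
step_arm --pt "0 0 0 0 0 0" --pt "0 0 0 0 0 0"

```text
t: 12.92
ee_pos: [0.5777, 0.1269, 0.1391]
tcp_rot: [-0.002, 0.698, 0.716, -0.001]
ft_force: [-19.7, -0.2, 24.2]
gripper_width: 0.0169
grasp_force: 28.6
```

```bash
python3 - <<'E'
from h import *
to(.5764,.126,.131,1.596)
p,d,K,M=grab('top'); W=cloud(d,K,M)
Q=W[(abs(W[...,1]-.078)<.012)&(W[...,0]>.5)&(W[...,0]<.66)&(W[...,2]>.02)&(W[...,2]<.16)]
for z in np.arange(.03,.16,.01):
    q=Q[abs(Q[:,2]-z)<.005]; 
    if len(q): print(z.round(3),len(q),q[:,:2].mean(0).round(4))
p,d,K,M=grab('wrist','w7.png')
E
```

```text
t 12.92 pos [0.5777 0.1269 0.1391] a 1.596 w 0.0169 F [-19.7  -0.2  24.2] q6 1.65
move [-0.0014 -0.0021  0.0135] [-0.0038 -0.0004  0.0001]
0.03 1 [0.6123 0.0779]
0.04 34 [0.6182 0.0759]
0.05 24 [0.6193 0.0823]
0.06 4 [0.6125 0.0824]
0.07 9 [0.605  0.0823]
0.08 3 [0.6041 0.0824]
0.09 3 [0.6003 0.0832]
0.1 5 [0.5956 0.0838]
0.11 5 [0.5911 0.0826]
0.13 29 [0.5763 0.0835]
0.14 25 [0.5754 0.0829]
```

View pics/w7.png

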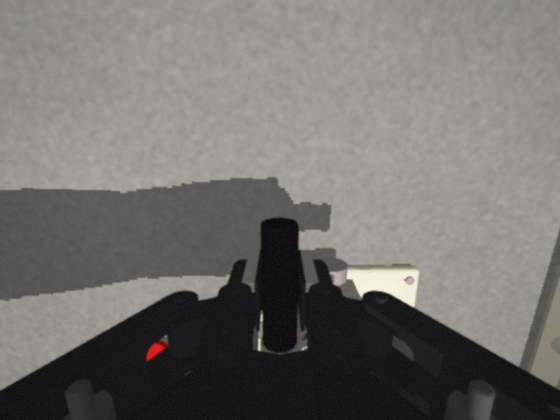

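The bar sits between the pads at column 280, rows 220–350. I'll measure its height relative to the TCP.

```bash
python3 - <<'E'
from h import *
p,d,K,M=load('wrist'); W=cloud(d,K,M)
for v in range(228,300,10): print(v,W[v,270:291:5,:].round(4)[:, [0,2]].tolist(),W[v,280,1].round(4))
print([W[v,338].round(4).tolist() for v in (268,274)])
E
```

```text
228 [[0.5737, 0.1338], [0.5759, 0.1346], [0.578, 0.1353], [0.5802, 0.1344], [0.5824, 0.1333]] 0.1549
238 [[0.5738, 0.1352], [0.576, 0.1363], [0.5782, 0.1351], [0.5803, 0.1352], [0.5825, 0.1344]] 0.1502
248 [[0.5739, 0.1342], [0.5761, 0.1362], [0.5783, 0.1358], [0.5805, 0.1352], [0.5827, 0.1347]] 0.1458
258 [[0.5739, 0.1346], [0.5762, 0.1355], [0.5784, 0.1358], [0.5806, 0.1348], [0.5829, 0.1342]] 0.1411
268 [[0.574, 0.135], [0.5763, 0.1353], [0.5785, 0.1351], [0.5808, 0.1344], [0.5831, 0.1332]] 0.1359
278 [[0.5741, 0.134], [0.5764, 0.1354], [0.5786, 0.136], [0.5809, 0.1349], [0.5833, 0.1332]] 0.1315
288 [[0.5742, 0.1347], [0.5765, 0.1356], [0.5788, 0.1359], [0.5811, 0.135], [0.5834, 0.1333]] 0.1264
298 [[0.5743, 0.1359], [0.5766, 0.1359], [0.5789, 0.1353], [0.5812, 0.1355], [0.5836, 0.1341]] 0.121
[[0.6246, 0.0927, 0.0435], [0.6239, 0.0901, 0.0487]]
```

Request:
step_arm --pt "0 0.003 -0.01 0 0 0" --pt "0 0.012 -0.0175 0 0 0" --pt "0 0.022 -0.02 0 0 0" --pt "0 0.033 -0.0225 0 0 0" --pt "0 0.044 -0.024 0 0 0" --pt "0 0.053 -0.025 0 0 0" --pt "0 0.06 -0.0255 0 0 0" --pt "0 0.06 -0.0255 0 0 0"

```text
t: 13.68
ee_pos: [0.6167, 0.1278, 0.1512]
tcp_rot: [-0.0, 0.698, 0.716, 0.0]
ft_force: [-7.9, 0.5, 8.3]
gripper_width: 0.0168
grasp_force: 25.0
```

Request:
step_arm --pt "0 0 0 0 0 0" --pt "0 0 0 0 0 0"

```text
t: 13.85
ee_pos: [0.6166, 0.1278, 0.1511]
tcp_rot: [0.0, 0.698, 0.716, 0.001]
ft_force: [-8.4, -0.1, 7.4]
gripper_width: 0.0171
grasp_force: 25.0
```

```bash
cat > lev.py <<'E'
from h import *
to(.6184,.1265,.1464,1.596)
p,d,K,M=grab('wrist'); W=cloud(d,K,M)
v,u=np.mgrid[:420,:560]
m=(v>228)&(v<290)&(abs(u-280)<12)&(W[...,2]>.1); B=W[m]
print('bar x',np.median(B[:,0]),'top z',np.percentile(B[:,2],90), 'zc~',np.percentile(B[:,2],90)-.009)
p,d,K,M=grab('top'); W=cloud(d,K,M)
Q=W[(abs(W[...,1]-.015)<.05)&(abs(W[...,0]-.618)<.05)]
k=Q[(Q[:,2]>.135)&(Q[:,2]<.17)]; print('knob',len(k),np.median(k,0) if len(k) else '')
f=Q[(Q[:,2]>.1)&(Q[:,2]<.13)]; print('flange',len(f),np.median(f,0),np.percentile(f[:,2],[10,90]))
Q=W[(abs(W[...,1]-.078)<.012)&(W[...,0]>.55)&(W[...,0]<.68)&(W[...,2]>.02)&(W[...,2]<.17)]
for z in np.arange(.04,.16,.01):
    q=Q[abs(Q[:,2]-z)<.005]
    if len(q): print(z.round(3),len(q),q[:,:2].mean(0).round(4))
E
python3 lev.py
```

```text
t 13.85 pos [0.6166 0.1278 0.1511] a 1.596 w 0.0171 F [-8.4 -0.1  7.4] q6 1.64
move [-0.0023  0.0029  0.0079] [ 0.0009 -0.0007 -0.0002]
bar x 0.6174426607785011 top z 0.1445345850565678 zc~ 0.1355345850565678
knob 94 [0.61632959 0.01438598 0.14826482]
flange 659 [0.61571778 0.01405859 0.11811842] [0.11612552 0.12005448]
0.04 47 [0.6135 0.0774]
0.05 11 [0.6135 0.0822]
0.06 2 [0.6101 0.0831]
0.07 7 [0.6129 0.0822]
0.08 3 [0.6092 0.0838]
0.09 2 [0.6099 0.0833]
0.1 3 [0.6096 0.0819]
0.11 2 [0.6092 0.0855]
0.13 10 [0.6139 0.0805]
0.14 41 [0.6142 0.0841]
0.15 7 [0.6144 0.082 ]
```

Request:
step_arm --pt "0 0.002 0 0 0 0" --pt "0 0.002 0 0 0 0" --pt "0 0.002 0 0 0 0" --pt "0 0.002 0 0 0 0" --pt "0 0.002 0 0 0 0" --pt "0 0.002 0 0 0 0"

```text
t: 14.45
ee_pos: [0.6174, 0.1278, 0.1511]
tcp_rot: [-0.0, 0.698, 0.716, 0.0]
ft_force: [-8.1, 0.8, 7.8]
gripper_width: 0.0168
grasp_force: 25.1
```

```bash
cat >> lev.py <<'E'
f=f[np.hypot(f[:,0]-.617,f[:,1]-.0144)<.03]
A=np.c_[f[:,:2]-[.617,.0144],np.ones(len(f))]; s=np.linalg.lstsq(A,f[:,2],rcond=None)[0]; print('lid slope,z',s.round(4))
E
python3 lev.py
```

```text
t 14.45 pos [0.6174 0.1278 0.1511] a 1.596 w 0.0168 F [-8.1  0.8  7.8] q6 1.64
move [-0.0023  0.0016  0.0079] [ 0.0001 -0.0007 -0.0002]
bar x 0.6181940124264544 top z 0.1445348345628882 zc~ 0.1355348345628882
knob 94 [0.61647301 0.01439526 0.14796852]
flange 658 [0.6157395  0.01405806 0.11820229] [0.11614963 0.12028695]
0.04 40 [0.6136 0.0768]
0.05 16 [0.613  0.0819]
0.06 5 [0.612  0.0838]
0.07 5 [0.6148 0.0807]
0.08 3 [0.6097 0.084 ]
0.09 3 [0.6101 0.0833]
0.1 4 [0.6106 0.0825]
0.11 3 [0.6098 0.0834]
0.12 1 [0.6097 0.086 ]
0.13 6 [0.6175 0.0784]
0.14 37 [0.6147 0.0838]
0.15 9 [0.6168 0.0842]
lid slope,z [-0.0054 -0.0019  0.1184]
```

The lid is level, the lift table is at its top, the lever is upright, and the grip is steady.

```bash
python3 -c "
from workcell import bot
print(bot.hand_in())"
```

```text
the job is handed in; nothing more can be done
None
```

The job is handed in: the right lid is level and fully home on the cell and released, and the arm is holding the cam lever straight up with the lift table at its highest, as measured by camera and forces; I knowingly touched nothing else, but took no final picture of the bench.

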